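# Find the stamped crate and send it to the dispatch line

## Task

One of the two white crates standing against the steel stop rail is stamped underneath. Without gripping or lifting them, tip each crate away from you against the rail, to about 65 degrees so that its underside shows, and let it down flat again: first the left one, then the right one. Then push the stamped crate to the black dispatch line so that it stands flat with the line running under its middle, leave the other crate standing at the rail, and leave the jar, the gold tin and the label roll alone.

Things in the scene. Friction and masses are not known exactly. Their poses are not given: they have to be found in the camera images.
- stop_rail: fixed flat steel strip on the table, 30 mm (x) by 560 mm (y), only 6 mm high; its origin lies on the table at the middle of its near face (the face toward the robot); its x points away from the robot, square to the strip, y along it to the left. Both crates stand with their far side 2 to 6 mm in front of this face, square to it
- dispatch_line: flat black tape line on the table, 22 mm wide and 620 mm long, between the crates and the robot, without any height; origin at its middle, y along the line to the left, x across it, away from the robot
- crate_1: one of two outwardly identical empty white open-topped crates with grey hand-grip patches, 130 mm deep (x) by 170 mm wide (y) by 100 mm high, walls 5 mm thick, inner floor 10 mm above the table, about 0.45 kg; origin at the centre of its underside, z up, x toward the rail. They swap places from run to run
- crate_2: the other crate, the same in size and frame. Both have a weighted base (centre of mass about 17 mm above the underside), so a tipped crate falls back by itself when let go below about 70 degrees. About 4 N near the top of the near side starts the tipping; the far lower edge stays on the table at the rail, creeping back up to 15 mm as the crate tilts
- stamp (a point): centre of the black round stamp (ring of 89 mm outer diameter with two parallel bars in it), 4 mm above the lowest level of the underside, in the middle of the underside of the stamped crate; the other crate has a bare white underside. The crate whose origin is within a few mm of this point is the stamped one
- crate_1_near_edge (a point): middle of crate_1's lower edge on the robot's side, 65 mm from its origin along -x; it rises as the crate is tipped away from the robot
- crate_2_near_edge (a point): the same point of crate_2
- crate_1_far_edge (a point): middle of crate_1's lower edge on the rail's side, 65 mm from its origin along +x; it stays down while the crate is tipped
- crate_2_far_edge (a point): the same point of crate_2
- jar: bystander: translucent sample jar with an orange screw lid, 69 mm wide, 75 mm high, loose, origin under its centre; leave it alone
- gold_tin: bystander: closed plain gold tin, 66 mm wide, 22 mm high, loose, origin under its centre; leave it alone
- roll: bystander: white label roll, the one nearest the robot, right of the crates, 83 mm wide, 40 mm high, loose, origin under its centre; leave it alone

How it is judged (in metres and radians):
On the way, in this order (a step that is already met when the one before it is completed fails the run):
1. the left crate is tipped up away from the robot by more than 57 degrees (1.0 rad) for 0.2 s, the right one standing flat (((y of crate_1 in the frame of crate_2 above 0 m and angle between crate_1's own z axis and vertical above 1 rad and height (world z) of crate_1_near_edge above 0.085 m and angle between crate_2's own z axis and vertical below 0.06 rad) or (y of crate_2 in the frame of crate_1 above 0 m and angle between crate_2's own z axis and vertical above 1 rad and height (world z) of crate_2_near_edge above 0.085 m and angle between crate_1's own z axis and vertical below 0.06 rad))), for 0.2 s.
2. then, with the left crate back down flat, the right crate is tipped in the same way (((y of crate_1 in the frame of crate_2 below 0 m and angle between crate_1's own z axis and vertical above 1 rad and height (world z) of crate_1_near_edge above 0.085 m and angle between crate_2's own z axis and vertical below 0.06 rad) or (y of crate_2 in the frame of crate_1 below 0 m and angle between crate_2's own z axis and vertical above 1 rad and height (world z) of crate_2_near_edge above 0.085 m and angle between crate_1's own z axis and vertical below 0.06 rad))), for 0.2 s.
At the end, for the whole second after the job is handed in: The stamped crate stands flat and still on the dispatch line, the line running under its middle (its centre within 30 mm of the line's centre line and over the line's length); the other crate stands flat within 60 mm of where it started (x of crate_1 in the frame of dispatch_line between -0.03 and 0.03 m and y of crate_1 in the frame of dispatch_line between -0.31 and 0.31 m and angle between each of crate_1, crate_2's own z axis and vertical below 0.06 rad and height (world z) of each of crate_1, crate_2 below 0.01 m and linear speed of crate_1 below 0.02 m/s and distance of crate_2 from where it was at the start of the episode below 0.06 m); the robot touches nothing.
It fails at once if a crate is lifted or carried: its far lower edge rises more than 30 mm, or it rises flat off the table by more than 12 mm (height (world z) of any of crate_1_far_edge, crate_2_far_edge above 0.03 m or (height (world z) of crate_1 above 0.012 m and angle between crate_1's own z axis and vertical below 0.08 rad) or (height (world z) of crate_2 above 0.012 m and angle between crate_2's own z axis and vertical below 0.08 rad)).
It fails at once if a crate is toppled over (tilted by more than 80 degrees) (angle between any of crate_1, crate_2's own z axis and vertical above 1.4 rad).
It fails at once if the unstamped crate is pushed away from the rail (more than 100 mm) (distance of crate_2_far_edge from where it was at the start of the episode above 0.1 m).
It fails at once if the jar, the gold tin or the label roll is moved by more than 20 mm (distance of any of jar, gold_tin, roll from where it was at the start of the episode above 0.02 m).
It also fails if it takes over 72 s, if anything falls off the work surface, if the arm or the gripper's body presses on something with over 40 N, if the wrist force passes 120 N, or if a joint passes its speed limit or range.

## Robot

A 6-joint arm with a two-finger parallel gripper is mounted at the origin on a cart in front of the work surface, level with it; the furniture and walls round the work are solid. World frame = base frame: x ahead of the robot, y to its left, z up, the work surface at z = 0. Lengths are in mm, angles in rad, forces in N, time in s.
With the tool pointing down it reaches from about 275 to 750 mm from the base axis. Payload 10.2 kg.
Tool frame: the origin (TCP) lies between the finger pads; the fingertips stand 17 mm ahead of it and the grasp point (between the pads) lies 2 mm behind it; z points along the fingers, y is the line along which they close (so a half turn about z gives the same grasp; the last joint's range is limited). The gripper opens to 85 mm and grips with 20 to 120 N. Pads are 22 mm wide; open, the fingers measure 114 mm over their backs; the gripper's body (76 mm by 85 mm) begins 54 mm behind the grasp point. The pads swing forward as they close: fully open they stand 13 mm farther back than shut.
Start: joints at [-1.451, 0.313, 1.498, -0, 1.331, -0.223], TCP at [176.453, -494.465, 248.294] pointing down, gripper open.
Joint ranges: [-2.94, 2.94], [-0.97, 2.17], [0.19, 2.56], [-1.23, 4.37], [0.02, 3.11], [-2.88, 2.88]. Speed limits (rad/s): [2.39, 2.39, 3.01, 3.14, 3.14, 3.14].

## Interface

Orientations are given as a unit quaternion [w, x, y, z].
In Python, from rig import * gives the robot as it stands.
- The arm moves only by the tool step_arm, never from a script. Its argument "commands" is text: rows parted by semicolons, each of 7 numbers parted by spaces: the opening, from 0 (shut) to 1 (fully open), then the shift along the tool's x, y, z in cm, then the turn, a rotation vector about the tool's x, y, z in rad. In form: hand x y z rx ry rz; .... A call has 1 to 20 rows; each row is the pose to reach, as a shift and turn from the pose commanded when the call began, along the tool's axes at that moment; what a row does not reach only later rows make up. A row lasts 1/12 s, in which the tool goes at most 41.7 mm and 7.16 degrees, less where a joint would pass 70% of its speed; a pose out of reach is approached as far as the arm can. A call with a gripper value outside its range is refused whole. The fingers move at their own pace and stop on an object; "newtons" is the grip in N (left out, the last holds). Time passes only in rows, so rows that repeat a pose let the fingers close. It gives the time, the measured TCP pose, the force, the opening and the grip force at its end, in the units of the state.
- sense(): the state, without advancing time (a new reading comes with each control period).
- capture(name): name is "scene" or "side" or "wrist"; returns the picture (400x640x3 uint8, red, green, blue); there is no depth.
- camera_model(name): a dict with "mtx" (3x3 intrinsics, pixels), "eye" and "rotation" of the camera in the world. Camera axes: x right, y down, z forward; pixel columns grow to the right and rows downward; lengths in mm; the calibration is good to about 2 mm. A picture is of the moment at which its call begins: read the wrist's pose just before it. camera_model takes no time and is no camera call; for the wrist camera it gives the pose at the moment of the call.
- finish_job(): hands the job in; it is judged then, once.
Trained networks look in the newest picture that a camera, given by its name, has taken for a name from the list of things; names that differ only in an ending like _2 or _b are one class to them, and where a whole thing is asked for, a point or a joint stands for the part that bears it (a point fixed in the world has none). Each returns a list of dicts, best first, with "score" (0 to 1); they miss things now and then, are a little off and sometimes report something else, mostly with a low value. They report only what shows in the picture. A call takes as long as a camera call.
- search_frame(camera, label): "rect" ([centre column, centre row, width, height] in pixels, round what is visible of it).
- trace(camera, label): "mask" (400x640 bool, what is visible of it) and "rect" ([centre column, centre row, width, height] in pixels, round what is visible of it).
- spot_point(camera, label): "xy" ([column, row] in pixels: a listed point, or the origin of a listed thing).
The state is a dict: "time_s": time; "joints": joint angles; "dq": joint speeds; "tau": joint torques, N m; "eef_pos": TCP position; "ee_rot": TCP orientation; "force": force on the tool from outside, world axes, zero at the start; "wrist_torque": the same for the moment, N m; "grip_width": opening from 0.0 (shut) to 1.0 (fully open); "grip_force": force on a finger pad.
Only numpy, scipy, OpenCV 4.12 (cv2) and the standard library are available. Lean on these libraries where they do the work, as an engineer would, in place of code of your own. Each camera call takes 0.05 s, during which the arm holds its last target. There are 200 camera calls.

## Working session

There is one attempt and no reset: what is moved stays moved. The work goes in short steps, Python scripts to look and compute and a tool call to move; the robot and the scene stay as the last step left them, time stands still between calls to the robot, and variables do not carry over. Pictures are saved under pics/ and viewed, at most 10 in all, crops included, and the job is handed in when it is done.

Besides the shell and the picture viewer there is one more tool, called after "Emit:" as a command line: name --argument value ..., lists and objects as JSON in quotes. step_arm: Moves the arm, as the interface text tells. Its arguments: {"type":"object","properties":{"commands":{"type":"string"},"newtons":{"type":"number"}},"required":["commands"]}

```bash
mkdir -p pics
cat > h.py <<'E'
from rig import *
import numpy as np, cv2
from scipy.spatial.transform import Rotation as R
def ground(cam,uv,z=0.):
    m=camera_model(cam);K=np.array(m["mtx"]);Rm=np.array(m["rotation"]);e=np.array(m["eye"])
    d=Rm@np.linalg.solve(K,np.array([uv[0],uv[1],1.]));return e+d*(z-e[2])/d[2]
def proj(cam,P):
    m=camera_model(cam);K=np.array(m["mtx"]);Rm=np.array(m["rotation"]);e=np.array(m["eye"])
    p=K@(Rm.T@(np.array(P,float)-e));return p[:2]/p[2]
def save(cam,name):
    im=capture(cam);cv2.imwrite("pics/"+name,im[:,:,::-1]);return im
E
python3 - <<'E'
from h import *
a=save("scene","a.png");b=save("side","b.png")
for c in("scene","side"):
    print(c,np.round(camera_model(c)["eye"]),np.round(np.array(camera_model(c)["rotation"])[:,2],2))
    for l in("stop_rail","dispatch_line","crate_1","crate_1_near_edge","crate_1_far_edge","jar","gold_tin","roll"):
        print(l,[(round(r["score"],2),np.round(r["xy"]).tolist(),np.round(ground(c,r["xy"])).tolist()) for r in spot_point(c,l)[:3]])
s=sense();print(s["time_s"],s["eef_pos"],s["ee_rot"],R.from_quat(np.roll(s["ee_rot"],-1)).as_matrix().round(3))
E
```

```text
Traceback (most recent call last):
IndexError: too many indices for array: array is 1-dimensional, but 2 were indexed
```

View pics/a.png

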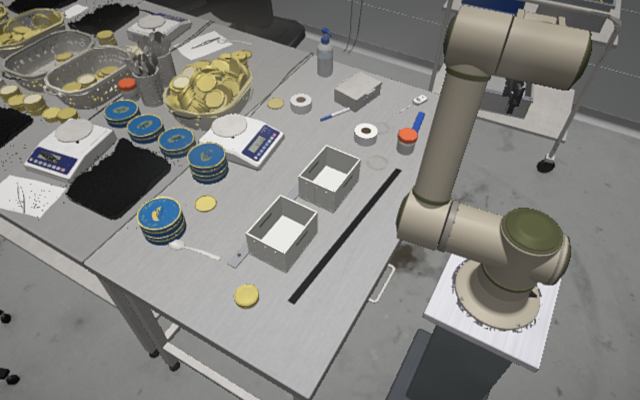

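View pics/b.png

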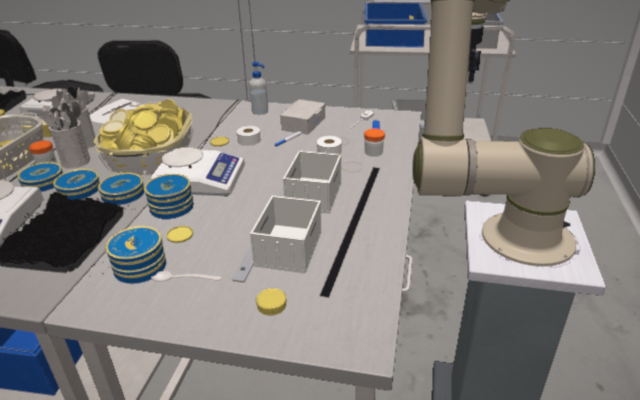

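The scene view shows the left crate at (282,232), the right crate at (329,177), the black line from (292,300) to (398,170), the gold tin at (246,296), the roll at (366,132) and the jar at (407,140). The side view agrees with this. The camera "rotation" is a quaternion, so I'll fix the helper.

```bash
sed -i 's/Rm=np.array(m\["rotation"\])/Rm=R.from_quat(np.roll(m["rotation"],-1)).as_matrix()/' h.py
python3 - <<'E'
from h import *
for c in("scene","side"):
    capture(c); print(c,np.round(camera_model(c)["eye"]),camera_model(c)["rotation"])
    for l in("stop_rail","dispatch_line","crate_1","crate_1_near_edge","crate_1_far_edge","jar","gold_tin","roll"):
        print(l,[(round(r["score"],2),np.round(r["xy"]).tolist(),np.round(ground(c,r["xy"])[:2]).tolist()) for r in spot_point(c,l)[:3]])
for n in [(292,300),(398,170)]: print(ground("scene",n).round())
s=sense();print(s["time_s"],s["eef_pos"],s["force"]);print(R.from_quat(np.roll(s["ee_rot"],-1)).as_matrix().round(3))
print(camera_model("wrist"))
E
```

```text
scene [ 109.  799. 1087.] [ 0.08419887 -0.24042367  0.90297645 -0.34603547]
stop_rail [(0.76, [287.0, 204.0], [664.0, 19.0])]
dispatch_line [(0.73, [350.0, 229.0], [442.0, 8.0]), (0.57, [343.0, 195.0], [525.0, -104.0])]
crate_1 [(0.94, [328.0, 189.0], [581.0, -105.0]), (0.89, [281.0, 241.0], [600.0, 150.0])]
crate_1_near_edge [(0.6, [342.0, 195.0], [528.0, -102.0])]
crate_1_far_edge [(0.97, [310.0, 183.0], [648.0, -98.0])]
jar [(0.8, [402.0, 150.0], [445.0, -403.0]), (0.33, [326.0, 185.0], [597.0, -116.0])]
gold_tin [(0.77, [247.0, 298.0], [576.0, 357.0])]
roll [(0.88, [364.0, 139.0], [589.0, -387.0])]
side [ 291. 1151.  798.] [ 0.05944707 -0.08693268  0.87255555 -0.47702785]
stop_rail []
dispatch_line [(0.9, [357.0, 219.0], [439.0, -5.0])]
crate_1 [(0.57, [314.0, 197.0], [580.0, -95.0]), (0.47, [292.0, 195.0], [647.0, -95.0])]
crate_1_near_edge [(0.68, [335.0, 196.0], [520.0, -110.0])]
crate_1_far_edge [(0.77, [291.0, 194.0], [649.0, -97.0])]
jar []
gold_tin [(0.75, [268.0, 300.0], [590.0, 346.0])]
roll [(0.66, [326.0, 152.0], [599.0, -381.0])]
[468. 302.   0.]
[ 418. -303.    0.]
1.0 [ 176.45025484 -494.46814995  248.28919698] [-0.02489186 -0.75203568 -1.38367191]
[[ 0.942  0.336  0.   ]
 [ 0.336 -0.942  0.   ]
 [ 0.    -0.    -1.   ]]
{'mtx': array([[353.89304436,   0.        , 316.72985586],
       [  0.        , 353.89304436, 202.5557853 ],
       [  0.        ,   0.        ,   1.        ]]), 'eye': array([ 246.87669305, -469.7584335 ,  372.28030074]), 'rotation': array([ 0.12095057,  0.80833352, -0.56985245, -0.08506502])}
```

Run:
```python
from h import *
from scipy.optimize import minimize
ms={}
for c in("scene","side"):
    capture(c); ms[c]=[r for r in trace(c,"crate_1") if r["score"]>.3]
    print(c,[(round(r["score"],2),np.round(r["rect"]).tolist()) for r in ms[c]])
def hull(c,p):
    x,y,t=p;P=[]
    for a in(-65,65):
        for b in(-85,85):
            for z in(0,100): P.append(proj(c,[x+a*np.cos(t)-b*np.sin(t),y+a*np.sin(t)+b*np.cos(t),z]))
    m=np.zeros((1600,2560),np.uint8);cv2.fillConvexPoly(m,cv2.convexHull((np.array(P)*4+2).astype(np.int32)),1)
    return m
for g in([600,150],[581,-105]):
    use=[]
    for c in ms:
        u=proj(c,[*g,50])
        for r in ms[c]:
            if np.hypot(r["rect"][0]-u[0],r["rect"][1]-u[1])<25:
                cs=cv2.findContours(r["mask"].astype(np.uint8),0,2)[0];k=max(cs,key=cv2.contourArea)
                m=np.zeros((400,640),np.uint8);cv2.fillPoly(m,[k],1)
                use.append((c,cv2.resize(m,(2560,1600),interpolation=0)));break
    def f(p):
        s=0
        for c,m in use:
            h=hull(c,[p[0],p[1],p[2]/100]);s+=1-(h&m).sum()/(h|m).sum()
        return s/len(use)
    o=minimize(f,[*g,-8],method="Nelder-Mead",options=dict(initial_simplex=[[*g,-8],[g[0]+10,g[1],-8],[g[0],g[1]+10,-8],[*g,-2]],xatol=.1,fatol=1e-4))
    print([c for c,_ in use],o.x.round(1),o.fun.round(3))
m=camera_model("wrist");T=R.from_quat(np.roll(sense()["ee_rot"],-1)).as_matrix()
print((T.T@R.from_quat(np.roll(m["rotation"],-1)).as_matrix()).round(2))
print([ground("scene",q).round().tolist() for q in[(208,182),(226,164),(240,265),(275,160)]],[ (round(r["score"],2),r["rect"]) for r in search_frame("scene","dispatch_line")])
print(sense()["time_s"])
```

```text
scene [(0.66, [330.0, 178.0, 67.0, 66.0]), (0.61, [280.0, 234.0, 77.0, 78.0])]
side [(0.9, [286.0, 234.0, 74.0, 78.0]), (0.81, [311.0, 181.0, 58.0, 59.0])]
['scene', 'side'] [590.6 156.4  -1.5] 0.036
['scene', 'side'] [ 581.5 -105.2   -1.2] 0.109
[[-0.   -0.96 -0.29]
 [ 1.   -0.    0.  ]
 [-0.   -0.29  0.96]]
[[942.0, 69.0, 0.0], [943.0, -29.0, 0.0], [655.0, 281.0, 0.0], [809.0, -131.0, 0.0]] [(0.66, [344.9, 237.6, 112.4, 136.1])]
1.25
```

Run:
```python
from h import *
im=capture("scene")[:,:,::-1]; x0,y0,s=215,135,4
cr=cv2.resize(im[y0:y0+145,x0:x0+200],None,fx=s,fy=s,interpolation=cv2.INTER_CUBIC)
for x,y,t,col in((590.6,156.4,-.035,(0,0,255)),(581.5,-105.2,-.035,(255,0,0))):
    for z in(0,100):
        P=[proj("scene",[x+a*np.cos(t)-b*np.sin(t),y+a*np.sin(t)+b*np.cos(t),z]) for a,b in((-65,-85),(-65,85),(65,85),(65,-85))]
        cv2.polylines(cr,[((np.array(P)+.5-[x0,y0])*s).astype(np.int32)],True,col,1)
cv2.imwrite("pics/c.png",cr)
```

```text
(no output)
```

View pics/c.png

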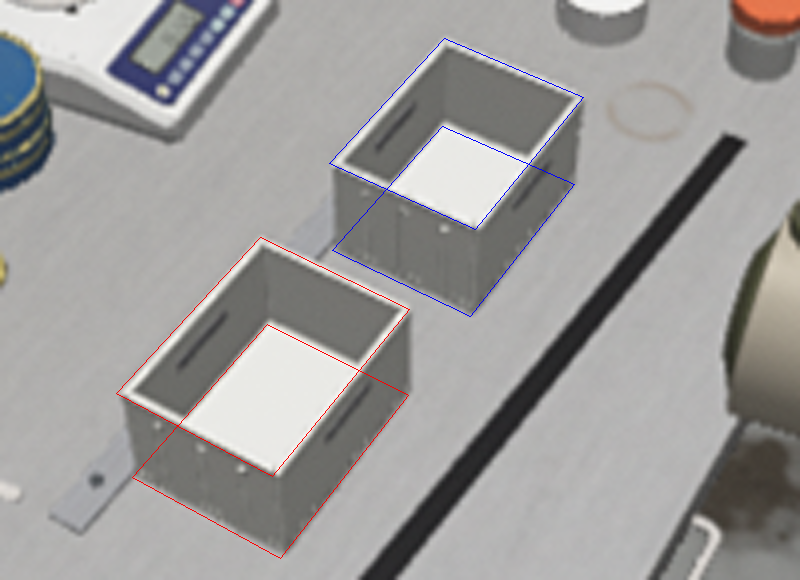

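The overlays match both crates: left centre (591,156), right centre (581,-105), yaw about -0.035. The rail end shows at crop (75,520) and the line runs from (375,580) to (735,140). Next I'll build a pose helper for tipping.

```bash
cat >> h.py <<'E'
PSI=-0.035; Xp=np.array([np.cos(PSI),np.sin(PSI),0]); Yp=np.array([-np.sin(PSI),np.cos(PSI),0]); Z=np.array([0,0,1.])
CR={"L":np.array([591,156.4,0]),"R":np.array([581.5,-105.2,0])}
def ori(phi):
    f=np.radians(phi);p=np.sin(f)*Xp-np.cos(f)*Z;x=-np.cos(f)*Xp-np.sin(f)*Z
    return np.stack([x,np.cross(p,x),p],1)
def tip(c,th,phi,gap=0,h=92,slide=4,L=4):
    t=np.radians(th);f=np.radians(phi+th);piv=CR[c]+(65+slide)*Xp
    s=L*np.sin(f)+11*abs(np.cos(f))+gap
    n=-np.cos(t)*Xp+np.sin(t)*Z; u=np.sin(t)*Xp+np.cos(t)*Z
    return piv+130*n+h*u+s*n, ori(phi)   # near face: piv -130 along local x
def rows(poses,hand=1):
    s=sense();p0=s["eef_pos"];R0=R.from_quat(np.roll(s["ee_rot"],-1)).as_matrix()
    print("from",np.round(p0,1),"t",round(s["time_s"],2),"F",np.round(s["force"],1))
    for p,Rm in poses:
        d=R0.T@(p-p0)/10;r=R.from_matrix(R0.T@Rm).as_rotvec()
        print(hand,*[f"{v:.2f}" for v in d],*[f"{v:.3f}" for v in r],sep=" ",end="; ")
    print()
E
python3 - <<'E'
from h import *
p,o=tip("L",0,15,gap=40); rows([(p+[0,0,120],o),(p,o)]); print(p)
E
```

```text
from [ 176.5 -494.5  248.3] t 1.3 F [0.  0.5 0.5]
1 50.45 -51.52 3.63 -0.361 -0.069 -2.743; 1 50.45 -51.52 15.63 -0.361 -0.069 -2.743; 
[478.40853722 160.34231111  92.        ]
```

Emit:
step_arm --commands "1 50.45 -51.52 3.6 -0.36 -0.07 -2.74;1 50.45 -51.52 3.6 -0.36 -0.07 -2.74;1 50.45 -51.52 3.6 -0.36 -0.07 -2.74;1 50.45 -51.52 3.6 -0.36 -0.07 -2.74;1 50.45 -51.52 3.6 -0.36 -0.07 -2.74;1 50.45 -51.52 3.6 -0.36 -0.07 -2.74;1 50.45 -51.52 3.6 -0.36 -0.07 -2.74;1 50.45 -51.52 3.6 -0.36 -0.07 -2.74;1 50.45 -51.52 3.6 -0.36 -0.07 -2.74;1 50.45 -51.52 3.6 -0.36 -0.07 -2.74;1 50.45 -51.52 3.6 -0.36 -0.07 -2.74;1 50.45 -51.52 3.6 -0.36 -0.07 -2.74;1 50.45 -51.52 3.6 -0.36 -0.07 -2.74;1 50.45 -51.52 3.6 -0.36 -0.07 -2.74;1 50.45 -51.52 3.6 -0.36 -0.07 -2.74;1 50.45 -51.52 3.6 -0.36 -0.07 -2.74;1 50.45 -51.52 3.6 -0.36 -0.07 -2.74;1 50.45 -51.52 3.6 -0.36 -0.07 -2.74;1 50.45 -51.52 3.6 -0.36 -0.07 -2.74;1 50.45 -51.52 3.6 -0.36 -0.07 -2.74"

```text
time_s: 2.97
eef_pos: [478.5, 161.5, 211.9]
ee_rot: [0.126, 0.146, 0.981, -0.003]
force: [-0.7, 0.2, -0.6]
grip_width: 1.001
grip_force: 0.0
```

Run:
```python
from h import *
p,o=tip("L",0,15,gap=40); rows([(p+[0,0,120],o),(p,o),tip("L",0,15,gap=12)]); s=sense();print(s["joints"])
```

```text
from [478.5 161.5 211.9] t 2.97 F [-0.7  0.2 -0.6]
1 -0.03 -0.11 -0.00 -0.035 -0.007 -0.256; 1 2.94 -0.49 11.62 -0.035 -0.007 -0.256; 1 0.32 0.22 12.31 -0.035 -0.007 -0.256; 
[ 0.12846911  0.19819245  1.76748093 -0.09082507  0.93623473 -1.10159633]
```

Emit:
step_arm --commands "1 0 -0.1 0 -0.035 -0.007 -0.256;1 0 -0.1 0 -0.035 -0.007 -0.256;1 1 -0.25 4 -0.035 -0.007 -0.256;1 2 -0.4 8 -0.035 -0.007 -0.256;1 2.94 -0.49 11.62 -0.035 -0.007 -0.256;1 0.3 0.22 12.3 -0.035 -0.007 -0.256;1 0.3 0.22 12.3 -0.035 -0.007 -0.256;1 0.3 0.22 12.3 -0.035 -0.007 -0.256"

```text
time_s: 3.63
eef_pos: [507.1, 157.9, 92.2]
ee_rot: [0.13, 0.022, 0.991, -0.002]
force: [-0.7, 0.1, -0.3]
grip_width: 0.997
grip_force: 0.0
```

Run:
```python
from h import *
rows([tip("L",0,15,gap=g) for g in(8,4,2)]+[tip("L",a,15+a*.7) for a in range(0,31,2)]); s=sense();print(s["joints"])
save("side","d.png")
```

```text
from [507.1 157.9  92.2] t 3.63 F [-0.7  0.1 -0.3]
1 -0.31 0.15 0.10 -0.001 -0.000 -0.009; 1 -0.69 0.15 0.20 -0.001 -0.000 -0.009; 1 -0.89 0.15 0.26 -0.001 -0.000 -0.009; 1 -1.08 0.16 0.31 -0.001 -0.000 -0.009; 1 -1.52 0.16 -0.08 -0.001 -0.025 -0.009; 1 -1.98 0.16 -0.45 -0.001 -0.049 -0.009; 1 -2.45 0.17 -0.80 -0.001 -0.074 -0.009; 1 -2.94 0.17 -1.14 -0.001 -0.098 -0.009; 1 -3.45 0.18 -1.46 -0.001 -0.122 -0.009; 1 -3.97 0.18 -1.75 -0.001 -0.147 -0.009; 1 -4.50 0.19 -2.03 -0.002 -0.171 -0.009; 1 -5.05 0.19 -2.28 -0.002 -0.196 -0.009; 1 -5.60 0.19 -2.51 -0.002 -0.220 -0.009; 1 -6.17 0.20 -2.72 -0.002 -0.245 -0.009; 1 -6.75 0.20 -2.91 -0.002 -0.269 -0.009; 1 -7.33 0.21 -3.07 -0.002 -0.293 -0.009; 1 -7.92 0.22 -3.21 -0.002 -0.318 -0.009; 1 -8.52 0.22 -3.32 -0.002 -0.342 -0.009; 1 -9.12 0.23 -3.41 -0.002 -0.367 -0.009; 
[ 0.09705231  0.41104924  1.84324735 -0.05931005  0.62884818 -1.38617714]
```

View pics/d.png

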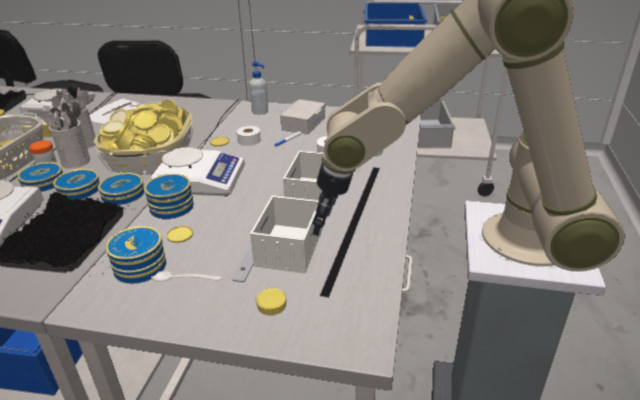

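The side view shows the open fingers just in front of the left crate's near wall at (318,225). I'll tip it to 30° first.

Emit:
step_arm --commands "1 -0.31 0.15 0.1 0 0 -0.009;1 -0.69 0.15 0.2 0 0 -0.009;1 -0.89 0.15 0.26 0 0 -0.009;1 -1.08 0.16 0.31 0 0 -0.009;1 -1.52 0.16 -0.08 0 -0.025 -0.009;1 -1.98 0.16 -0.45 0 -0.049 -0.009;1 -2.45 0.17 -0.8 0 -0.074 -0.009;1 -2.94 0.17 -1.14 0 -0.098 -0.009;1 -3.45 0.18 -1.46 0 -0.122 -0.009;1 -3.97 0.18 -1.75 0 -0.147 -0.009;1 -4.5 0.19 -2.03 0 -0.171 -0.009;1 -5.05 0.19 -2.28 0 -0.196 -0.009;1 -5.6 0.19 -2.51 0 -0.22 -0.009;1 -6.17 0.2 -2.72 0 -0.245 -0.009;1 -6.75 0.2 -2.91 0 -0.269 -0.009;1 -7.33 0.21 -3.07 0 -0.293 -0.009;1 -7.92 0.22 -3.21 0 -0.318 -0.009;1 -8.52 0.22 -3.32 0 -0.342 -0.009;1 -9.12 0.23 -3.41 0 -0.367 -0.009"

```text
time_s: 5.27
eef_pos: [586.5, 156.8, 149.4]
ee_rot: [0.31, 0.016, 0.95, -0.006]
force: [-0.3, 0.6, 0.6]
grip_width: 0.998
grip_force: 0.6
```

```bash
cat >> h.py <<'E'
from scipy.optimize import minimize
def tilt(c,guess,cams=("side","scene")):
    use=[]
    for cam in cams:
        save(cam,f"t_{cam}.png")
        u=proj(cam,CR[c]+[60,0,70])
        L=[r for r in trace(cam,"crate_1") if np.hypot(r["rect"][0]-u[0],r["rect"][1]-u[1])<30]
        if L: use.append((cam,L[0]["mask"].astype(np.uint8)))
    def f(q):
        t=np.radians(q[0]);piv=CR[c]+(65+q[1])*Xp;s=0
        for cam,m in use:
            P=[proj(cam,piv+a*(np.cos(t)*Xp-np.sin(t)*Z)+h*(np.sin(t)*Xp+np.cos(t)*Z)+b*Yp) for a in(-130,0) for h in(0,100) for b in(-85,85)]
            M=np.zeros((1600,2560),np.uint8);cv2.fillConvexPoly(M,cv2.convexHull((np.array(P)*4+2).astype(np.int32)),1)
            m4=cv2.resize(m,(2560,1600),interpolation=0)
            s+=1-(M&m4).sum()/(M|m4).sum()
        return s/len(use)
    o=minimize(f,[guess,0],method="Nelder-Mead",options=dict(initial_simplex=[[guess,0],[guess+6,0],[guess,6]],xatol=.2,fatol=1e-4))
    print("tilt",o.x.round(1),"fit",round(o.fun,3),[c for c,_ in use])
    for cam in cams: print(cam,[(round(r["score"],2),np.round(r["xy"]).tolist()) for r in spot_point(cam,"crate_1_near_edge")[:3]])
E
python3 - <<'E'
from h import *
tilt("L",30)
rows([tip("L",a,15+a*.7) for a in range(32,57,2)]); s=sense();print(s["joints"])
E
```

```text
tilt [32.3 -2.9] fit 0.153 ['side', 'scene']
side [(0.65, [334.0, 197.0])]
scene []
from [585.8 156.8 149.1] t 5.57 F [-1.8  0.5 -0. ]
1 -0.61 -0.02 0.22 -0.002 -0.024 0.001; 1 -1.20 -0.02 0.40 -0.002 -0.048 0.001; 1 -1.77 -0.03 0.60 -0.002 -0.073 0.001; 1 -2.34 -0.03 0.82 -0.002 -0.097 0.001; 1 -2.89 -0.03 1.07 -0.002 -0.122 0.001; 1 -3.44 -0.03 1.34 -0.002 -0.146 0.001; 1 -3.97 -0.03 1.63 -0.002 -0.171 0.001; 1 -4.48 -0.03 1.82 -0.002 -0.195 0.001; 1 -4.97 -0.03 2.01 -0.002 -0.220 0.001; 1 -5.47 -0.03 2.23 -0.002 -0.244 0.001; 1 -5.96 -0.03 2.47 -0.002 -0.268 0.001; 1 -6.44 -0.03 2.73 -0.002 -0.293 0.001; 1 -6.91 -0.03 3.00 -0.002 -0.317 0.001; 
[ 0.10130137  0.38017678  1.82508642 -0.26137514  0.32253313 -1.21283067]
```

View pics/t_side.png

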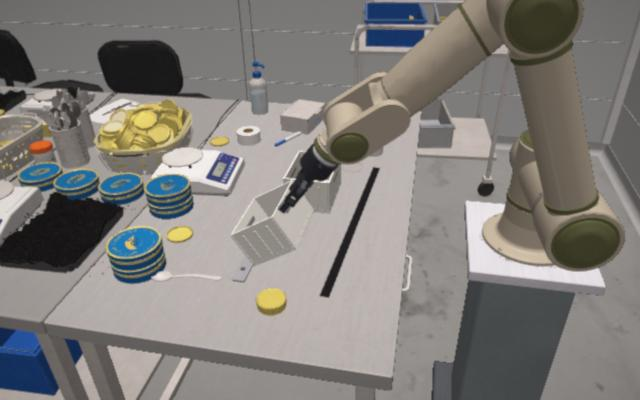

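The left crate is leaning on the fingers at about 32°, with its near corner around (300,195). Joint 5 is near its limit, so I'll slow the tool's pitching from here.

Run:
```python
from h import *
rows([tip("L",a,36+(a-30)*.25) for a in range(32,57,2)])
```

```text
from [585.8 156.8 149.1] t 5.57 F [-1.8  0.5 -0. ]
1 -0.61 -0.02 0.21 -0.002 -0.008 0.001; 1 -1.19 -0.02 0.37 -0.002 -0.017 0.001; 1 -1.76 -0.03 0.56 -0.002 -0.026 0.001; 1 -2.32 -0.03 0.76 -0.002 -0.035 0.001; 1 -2.87 -0.03 0.99 -0.002 -0.043 0.001; 1 -3.42 -0.03 1.24 -0.002 -0.052 0.001; 1 -3.95 -0.03 1.51 -0.002 -0.061 0.001; 1 -4.47 -0.03 1.80 -0.002 -0.069 0.001; 1 -4.98 -0.03 2.11 -0.002 -0.078 0.001; 1 -5.48 -0.03 2.40 -0.002 -0.087 0.001; 1 -5.96 -0.03 2.65 -0.002 -0.096 0.001; 1 -6.44 -0.03 2.91 -0.002 -0.104 0.001; 1 -6.91 -0.02 3.20 -0.002 -0.113 0.001;
```

Emit:
step_arm --commands "1 -0.61 -0.02 0.21 0 -0.008 0;1 -1.19 -0.02 0.37 0 -0.017 0;1 -1.76 -0.03 0.56 0 -0.026 0;1 -2.32 -0.03 0.76 0 -0.035 0;1 -2.87 -0.03 0.99 0 -0.043 0;1 -3.42 -0.03 1.24 0 -0.052 0;1 -3.95 -0.03 1.51 0 -0.061 0;1 -4.47 -0.03 1.8 0 -0.069 0;1 -4.98 -0.03 2.11 0 -0.078 0;1 -5.48 -0.03 2.4 0 -0.087 0;1 -5.96 -0.03 2.65 0 -0.096 0;1 -6.44 -0.03 2.91 0 -0.104 0;1 -6.91 -0.03 3.2 0 -0.113 0"

```text
time_s: 6.65
eef_pos: [660.9, 153.8, 163.7]
ee_rot: [0.363, 0.016, 0.932, -0.008]
force: [-0.1, 0.2, 0.6]
grip_width: 1.001
grip_force: 0.5
```

Run:
```python
from h import *
tilt("L",56)
capture("wrist");print([(round(r["score"],2),r["xy"]) for r in spot_point("wrist","stamp")])
rows([tip("L",a,36+(a-30)*.25) for a in range(58,67,1)]); s=sense();print(s["joints"])
```

```text
tilt [60.2 -3.8] fit 0.237 ['side', 'scene']
side [(0.79, [336.0, 200.0])]
scene [(0.64, [344.0, 196.0])]
[]
from [660.3 153.8 163.6] t 7.05 F [-0.3 -0.4  1. ]
1 -0.45 0.02 0.34 -0.002 -0.009 0.001; 1 -0.66 0.02 0.52 -0.002 -0.014 0.001; 1 -0.86 0.02 0.71 -0.002 -0.018 0.001; 1 -1.06 0.02 0.90 -0.002 -0.022 0.001; 1 -1.26 0.02 1.09 -0.002 -0.027 0.001; 1 -1.45 0.02 1.29 -0.002 -0.031 0.001; 1 -1.64 0.02 1.49 -0.002 -0.036 0.001; 1 -1.83 0.02 1.70 -0.002 -0.040 0.001; 1 -2.02 0.02 1.90 -0.002 -0.044 0.001; 
[ 0.08627045  0.47677395  1.67848497 -0.32887011  0.26253741 -1.16409688]
```

Emit:
step_arm --commands "1 -0.22 0.02 0.17 0 -0.005 0;1 -0.45 0.02 0.34 0 -0.009 0;1 -0.66 0.02 0.52 0 -0.014 0;1 -0.86 0.02 0.71 0 -0.018 0;1 -1.06 0.02 0.9 0 -0.022 0;1 -1.06 0.02 0.9 0 -0.022 0;1 -1.06 0.02 0.9 0 -0.022 0"

```text
time_s: 7.63
eef_pos: [674.5, 153.6, 164.3]
ee_rot: [0.373, 0.016, 0.928, -0.008]
force: [0.3, 0.7, 0.9]
grip_width: 1.003
grip_force: 0.3
```

Run:
```python
from h import *
tilt("L",62)
w=capture("wrist");print([(round(r["score"],2),r["xy"]) for r in spot_point("wrist","stamp")])
a=cv2.imread("pics/t_side.png")[140:290,200:380];b=cv2.imread("pics/t_scene.png")[140:290,200:380]
top=np.hstack([cv2.resize(a,(400,333)),cv2.resize(b,(400,333))])
cv2.imwrite("pics/e.png",np.vstack([top,np.hstack([cv2.resize(w[:,:,::-1],(400,250)),np.zeros((250,400,3),np.uint8)])]))
print(sense()["time_s"],sense()["force"].round(1))
```

```text
tilt [64.5 -3.7] fit 0.233 ['side', 'scene']
side [(0.56, [335.0, 194.0])]
scene [(0.63, [344.0, 195.0])]
[]
8.0333 [-1.3 -0.5 -0.5]
```

View pics/e.png

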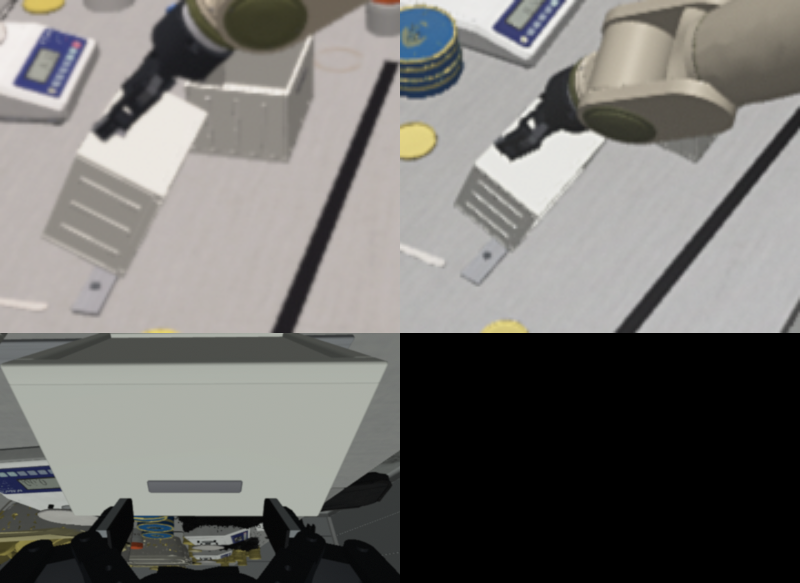

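The side crops show the left crate tipped about 64° with its far edge at the rail. The wrist view has the near face filling (0–385, 365–515), with only a grazing strip of the recessed underside at the top (rows 335–365). I'll slide the fingers down the face so the camera can look underneath.

Run:
```python
from h import *
s=sense();p=s["eef_pos"];Rm=R.from_quat(np.roll(s["ee_rot"],-1)).as_matrix();t=np.radians(64.5)
u=np.sin(t)*Xp+np.cos(t)*Z
rows([(p-u*k,Rm) for k in range(4,49,4)])
im=cv2.imread("pics/e.png")
```

```text
from [674.4 153.6 164.4] t 8.03 F [-1.3 -0.5 -0.5]
1 0.38 0.00 -0.13 0.000 0.000 0.000; 1 0.76 0.00 -0.25 0.000 0.000 0.000; 1 1.14 0.00 -0.38 0.000 0.000 0.000; 1 1.52 0.00 -0.50 0.000 0.000 0.000; 1 1.90 0.00 -0.63 0.000 0.000 0.000; 1 2.28 0.00 -0.75 0.000 0.000 0.000; 1 2.66 0.00 -0.88 0.000 0.000 0.000; 1 3.04 0.00 -1.00 0.000 0.000 0.000; 1 3.42 0.00 -1.13 0.000 0.000 0.000; 1 3.80 0.00 -1.25 0.000 0.000 0.000; 1 4.18 0.00 -1.38 0.000 0.000 0.000; 1 4.56 0.00 -1.50 0.000 0.000 0.000;
```

Emit:
step_arm --commands "1 0.38 0 -0.13 0 0 0;1 0.76 0 -0.25 0 0 0;1 1.14 0 -0.38 0 0 0;1 1.52 0 -0.5 0 0 0;1 1.9 0 -0.63 0 0 0;1 2.28 0 -0.75 0 0 0;1 2.66 0 -0.88 0 0 0;1 3.04 0 -1 0 0 0;1 3.42 0 -1.13 0 0 0;1 3.8 0 -1.25 0 0 0;1 4.18 0 -1.38 0 0 0;1 4.5 0 -1.48 0 0 0;1 4.5 0 -1.48 0 0 0"

```text
time_s: 9.12
eef_pos: [641.0, 155.3, 161.7]
ee_rot: [0.39, 0.016, 0.921, -0.005]
force: [-10.2, -14.9, 66.3]
grip_width: 0.998
grip_force: 29.3
```

Run:
```python
from h import *
save("wrist","f.png");print([(round(r["score"],2),r["xy"]) for r in spot_point("wrist","stamp")])
print(sense()["joints"],sense()["force"].round(1))
```

```text
[]
[ 0.09221845  0.44408484  1.77142488 -0.59737343  0.1551403  -0.88861222] [-10.4 -16.7  66.9]
```

View pics/f.png

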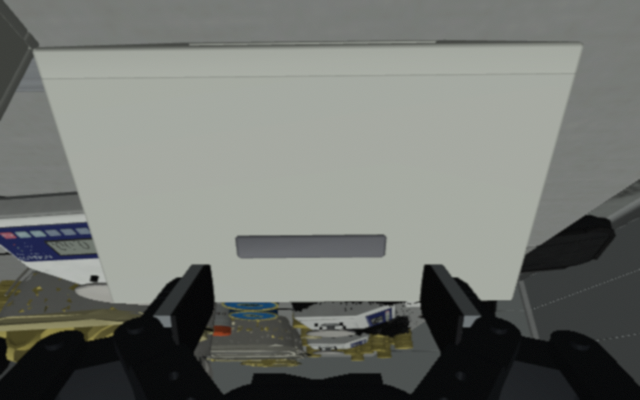

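The slide jammed. The wrist view now shows the near face in rows 45–300 with the underside hidden, so the crate has dropped a little, and the force is 67 N. I'll back off at once.

Emit:
step_arm --commands "1 3.6 0 -2.2 0 0 0;1 3.6 0 -2.8 0 0 0;1 3.6 0 -3.2 0 0 0"

```text
time_s: 9.47
eef_pos: [583.2, 157.4, 146.9]
ee_rot: [0.377, 0.016, 0.926, -0.006]
force: [-5.0, -2.6, 11.5]
grip_width: 0.998
grip_force: 5.2
```

Run:
```python
from h import *
rows([])
tilt("L",50)
print(sense()["joints"])
a=cv2.imread("pics/t_side.png")[120:300,180:400];b=cv2.imread("pics/t_scene.png")[120:300,180:400]
cv2.imwrite("pics/g.png",np.hstack([cv2.resize(a,(400,333)),cv2.resize(b,(400,333))]))
```

```text
from [583.2 157.4 146.9] t 9.47 F [-5.  -2.6 11.5]

tilt [32.1 -6. ] fit 0.181 ['side', 'scene']
side [(0.61, [333.0, 197.0])]
scene [(0.27, [363.0, 136.0])]
[ 0.10929293  0.37697417  1.91420788 -0.89285271  0.12831919 -0.57803845]
```

View pics/g.png

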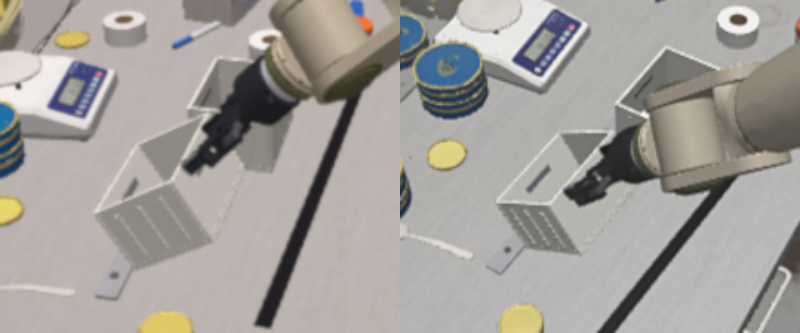

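The crops show the left crate at about 32°, leaning on the fingers, with its lower far edge at the rail. I'll let it down along the arc.

Run:
```python
from h import *
rows([tip("L",a,15+.85*a,slide=-3,gap=2) for a in list(range(30,-1,-2))]+[tip("L",0,15,slide=-3,gap=g) for g in(10,25)])
```

```text
from [585.9 157.4 147.6] t 9.77 F [-12.4  -4.9  30. ]
1 0.42 -0.08 -0.67 0.001 0.068 -0.000; 1 0.99 -0.08 -0.89 0.001 0.098 -0.000; 1 1.58 -0.08 -1.09 0.001 0.127 -0.000; 1 2.17 -0.08 -1.26 0.001 0.157 -0.000; 1 2.76 -0.08 -1.41 0.001 0.187 -0.000; 1 3.36 -0.08 -1.53 0.001 0.216 -0.000; 1 3.97 -0.08 -1.63 0.001 0.246 -0.000; 1 4.58 -0.08 -1.71 0.001 0.276 -0.000; 1 5.18 -0.08 -1.75 0.001 0.305 -0.000; 1 5.79 -0.08 -1.78 0.001 0.335 -0.000; 1 6.40 -0.08 -1.77 0.001 0.365 -0.000; 1 7.00 -0.08 -1.74 0.001 0.394 -0.000; 1 7.60 -0.08 -1.69 0.001 0.424 -0.000; 1 8.19 -0.08 -1.61 0.001 0.454 -0.000; 1 8.78 -0.08 -1.51 0.001 0.483 -0.000; 1 9.36 -0.09 -1.38 0.001 0.513 -0.000; 1 9.93 -0.08 -1.94 0.001 0.513 -0.000; 1 11.00 -0.08 -2.99 0.001 0.513 -0.000;
```

Emit:
step_arm --commands "1 -0.1 -0.08 -1.2 0 0.068 0;1 0.46 -0.08 -1.3 0 0.098 0;1 1.05 -0.08 -1.4 0 0.127 0;1 1.64 -0.08 -1.53 0 0.157 0;1 2.23 -0.08 -1.68 0 0.187 0;1 2.83 -0.08 -1.8 0 0.216 0;1 3.44 -0.08 -1.9 0 0.246 0;1 4.05 -0.08 -1.98 0 0.276 0;1 4.65 -0.08 -2.02 0 0.305 0;1 5.26 -0.08 -2.05 0 0.335 0;1 5.87 -0.08 -2.04 0 0.365 0;1 6.47 -0.08 -2.01 0 0.394 0;1 7.07 -0.08 -1.96 0 0.424 0;1 7.66 -0.08 -1.88 0 0.454 0;1 8.25 -0.08 -1.78 0 0.483 0;1 8.83 -0.08 -1.65 0 0.513 0;1 9.4 -0.08 -2.21 0 0.513 0;1 10.5 -0.08 -3.26 0 0.513 0;1 10.5 -0.08 -3.26 0 0.513 0"

```text
time_s: 11.35
eef_pos: [482.8, 159.5, 92.6]
ee_rot: [0.124, 0.017, 0.992, -0.004]
force: [-0.3, -0.5, -0.2]
grip_width: 0.999
grip_force: 0.0
```

Run:
```python
from h import *
rows([]);print(sense()["joints"].round(2))
tilt("L",0)
```

```text
from [482.8 159.5  92.6] t 11.35 F [-0.3 -0.5 -0.2]

[ 0.11  0.37  1.9  -0.06  0.62 -1.38]
tilt [-0.5 -2.9] fit 0.082 ['side', 'scene']
side []
scene []
```

View pics/t_side.png

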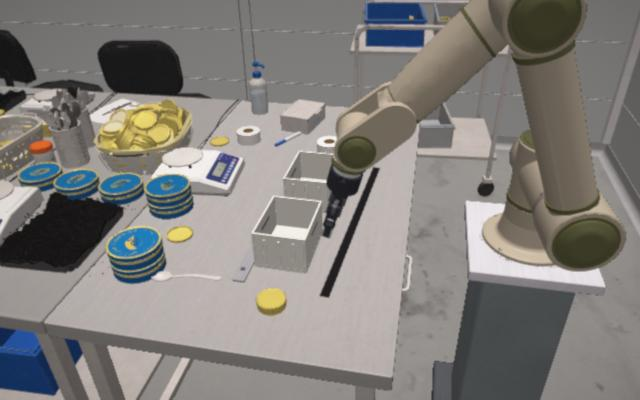

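The left crate is flat again at its starting place. For the right crate I'll push lower on the wall (h≈65 mm), so the wrist camera gets below the raised edge.

```bash
cat >> h.py <<'E'
def tipR(a,phi=None,h=65,gap=0):
    sl=4-8*min(a,30)/30
    return tip("R",a,15+a*.46 if phi is None else phi,h=h,slide=sl,gap=gap)
E
python3 - <<'E'
from h import *
p,o=tipR(0,gap=40);rows([(p+[0,0,25],o),(p,o),tipR(0,gap=10)]); print(p)
E
```

```text
from [485.7 159.3  93.2] t 11.65 F [-0.6 -0.4  1.1]
1 0.82 -26.10 0.18 -0.002 -0.010 0.000; 1 1.45 -26.09 2.60 -0.002 -0.010 0.000; 1 -1.46 -26.09 3.35 -0.002 -0.010 0.000; 
[ 468.90853722 -101.25768889   65.        ]
```

Emit:
step_arm --commands "1 0.82 -4 0.18 0 -0.01 0;1 0.82 -8 0.18 0 -0.01 0;1 0.82 -12 0.18 0 -0.01 0;1 0.82 -16 0.18 0 -0.01 0;1 0.82 -20 0.18 0 -0.01 0;1 0.82 -24 0.18 0 -0.01 0;1 0.82 -26.1 0.18 0 -0.01 0;1 1.45 -26.1 2.6 0 -0.01 0;1 -1.46 -26.1 3.35 0 -0.01 0;1 -1.46 -26.1 3.35 0 -0.01 0;1 -1.46 -26.1 3.35 0 -0.01 0"

```text
time_s: 12.57
eef_pos: [499.2, -102.7, 64.7]
ee_rot: [0.13, 0.017, 0.991, -0.004]
force: [0.1, 1.1, -0.0]
grip_width: 0.997
grip_force: 0.0
```

Run:
```python
from h import *
rows([tipR(0,gap=g) for g in(6,3)]+[tipR(a) for a in range(0,35,2)]); print(sense()["joints"].round(2))
```

```text
from [ 499.2 -102.7   64.7] t 12.57 F [ 0.1  1.1 -0. ]
1 -0.36 0.04 0.07 -0.003 -0.001 0.001; 1 -0.65 0.04 0.14 -0.003 -0.001 0.001; 1 -0.94 0.04 0.22 -0.003 -0.001 0.001; 1 -1.24 0.04 -0.21 -0.002 -0.017 0.001; 1 -1.56 0.04 -0.62 -0.002 -0.033 0.001; 1 -1.89 0.03 -1.02 -0.002 -0.049 0.001; 1 -2.24 0.03 -1.41 -0.002 -0.065 0.001; 1 -2.60 0.03 -1.78 -0.002 -0.081 0.001; 1 -2.98 0.03 -2.13 -0.002 -0.097 0.001; 1 -3.38 0.03 -2.47 -0.002 -0.113 0.001; 1 -3.78 0.03 -2.79 -0.002 -0.129 0.001; 1 -4.20 0.03 -3.09 -0.002 -0.145 0.001; 1 -4.63 0.03 -3.37 -0.002 -0.161 0.001; 1 -5.07 0.03 -3.63 -0.002 -0.177 0.001; 1 -5.52 0.02 -3.87 -0.002 -0.193 0.001; 1 -5.98 0.02 -4.10 -0.002 -0.209 0.001; 1 -6.45 0.02 -4.30 -0.002 -0.225 0.001; 1 -6.93 0.02 -4.48 -0.002 -0.241 0.001; 1 -7.46 0.02 -4.62 -0.002 -0.257 0.001; 1 -8.00 0.02 -4.75 -0.002 -0.273 0.001; 
[-0.49  0.42  1.93  0.21  0.56 -2.19]
```

Emit:
step_arm --commands "1 -0.36 0.04 0.07 0 0 0;1 -0.65 0.04 0.14 0 0 0;1 -0.94 0.04 0.22 0 0 0;1 -1.24 0.04 -0.21 0 -0.017 0;1 -1.56 0.04 -0.62 0 -0.033 0;1 -1.89 0.03 -1.02 0 -0.049 0;1 -2.24 0.03 -1.41 0 -0.065 0;1 -2.6 0.03 -1.78 0 -0.081 0;1 -2.98 0.03 -2.13 0 -0.097 0;1 -3.38 0.03 -2.47 0 -0.113 0;1 -3.78 0.03 -2.79 0 -0.129 0;1 -4.2 0.03 -3.09 0 -0.145 0;1 -4.63 0.03 -3.37 0 -0.161 0;1 -5.07 0.03 -3.63 0 -0.177 0;1 -5.52 0.02 -3.87 0 -0.193 0;1 -5.98 0.02 -4.1 0 -0.209 0;1 -6.45 0.02 -4.3 0 -0.225 0;1 -6.93 0.02 -4.48 0 -0.241 0"

```text
time_s: 14.07
eef_pos: [554.3, -104.1, 126.3]
ee_rot: [0.249, 0.017, 0.968, -0.006]
force: [-1.9, -0.2, -0.8]
grip_width: 0.996
grip_force: 0.8
```

Run:
```python
from h import *
tilt("R",30)
rows([tipR(a) for a in range(32,57,2)]); print(sense()["joints"].round(2))
```

```text
tilt [24.4  0.4] fit 0.172 ['side', 'scene']
side [(0.75, [330.0, 181.0]), (0.69, [310.0, 188.0])]
scene []
from [ 553.8 -104.   125.9] t 14.37 F [-2.7 -0.3  0.9]
1 -0.62 -0.02 0.03 -0.002 -0.017 0.001; 1 -1.17 -0.02 0.03 -0.002 -0.033 0.001; 1 -1.72 -0.02 0.06 -0.002 -0.049 0.001; 1 -2.27 -0.02 0.11 -0.002 -0.065 0.001; 1 -2.82 -0.02 0.18 -0.002 -0.081 0.001; 1 -3.36 -0.02 0.28 -0.002 -0.097 0.001; 1 -3.90 -0.02 0.39 -0.002 -0.113 0.001; 1 -4.43 -0.02 0.53 -0.002 -0.130 0.001; 1 -4.96 -0.02 0.68 -0.002 -0.146 0.001; 1 -5.48 -0.02 0.86 -0.002 -0.162 0.001; 1 -5.99 -0.02 1.02 -0.002 -0.178 0.001; 1 -6.47 -0.02 1.12 -0.002 -0.194 0.001; 1 -6.96 -0.02 1.24 -0.002 -0.210 0.001; 
[-0.48  0.35  1.9   0.46  0.48 -2.39]
```

Emit:
step_arm --commands "1 -0.62 -0.02 0.03 0 -0.017 0;1 -1.17 -0.02 0.03 0 -0.033 0;1 -1.72 -0.02 0.06 0 -0.049 0;1 -2.27 -0.02 0.11 0 -0.065 0;1 -2.82 -0.02 0.18 0 -0.081 0;1 -3.36 -0.02 0.28 0 -0.097 0;1 -3.9 -0.02 0.39 0 -0.113 0;1 -4.43 -0.02 0.53 0 -0.13 0;1 -4.96 -0.02 0.68 0 -0.146 0;1 -5.48 -0.02 0.86 0 -0.162 0;1 -5.99 -0.02 1.02 0 -0.178 0;1 -6.47 -0.02 1.12 0 -0.194 0;1 -6.96 -0.02 1.24 0 -0.21 0;1 -6.96 -0.02 1.24 0 -0.21 0"

```text
time_s: 15.53
eef_pos: [623.2, -106.9, 152.5]
ee_rot: [0.352, 0.017, 0.936, -0.008]
force: [-5.4, 1.8, 20.0]
grip_width: 0.998
grip_force: 9.5
```

Run:
```python
from h import *
tilt("R",56)
save("wrist","k.png");print([(round(r["score"],2),r["xy"]) for r in spot_point("wrist","stamp")])
for l in("crate_1_near_edge","crate_1_far_edge","crate_1"): print([(round(r["score"],2),np.round(r["xy"])) for r in spot_point("wrist",l)])
rows([tipR(a) for a in range(57,68,1)]); print(sense()["joints"].round(2))
```

```text
tilt [51.6  1.4] fit 0.197 ['side', 'scene']
side [(0.85, [319.0, 164.0])]
scene [(0.85, [334.0, 164.0]), (0.59, [246.0, 298.0])]
[(0.61, [317.1, 97.4])]
[(0.65, array([312.,  98.]))]
[(0.74, array([317.,  85.]))]
[(0.72, array([316.,  87.]))]
from [ 622.8 -106.9  152.5] t 16.08 F [-5.6  2.8 19. ]
1 0.20 0.03 0.28 -0.003 0.000 0.000; 1 -0.02 0.03 0.41 -0.003 -0.008 0.000; 1 -0.24 0.03 0.53 -0.003 -0.016 0.001; 1 -0.46 0.03 0.66 -0.003 -0.024 0.001; 1 -0.68 0.03 0.80 -0.003 -0.032 0.001; 1 -0.89 0.03 0.94 -0.003 -0.040 0.001; 1 -1.10 0.03 1.08 -0.003 -0.048 0.001; 1 -1.31 0.03 1.23 -0.003 -0.056 0.001; 1 -1.51 0.03 1.38 -0.003 -0.064 0.001; 1 -1.72 0.03 1.54 -0.003 -0.072 0.001; 1 -1.92 0.04 1.70 -0.003 -0.080 0.001; 
[-0.46  0.4   1.83  0.87  0.36 -2.73]
```

```bash
cat >> h.py <<'E'
def rot(c,q1,degs,dphi=0):
    s=sense();p=s["eef_pos"];Rm=R.from_quat(np.roll(s["ee_rot"],-1)).as_matrix();piv=CR[c]+(65+q1)*Xp;out=[]
    for d in degs:
        r=R.from_rotvec(np.radians(d)*Yp).as_matrix()
        out.append((piv+r@(p-piv),R.from_rotvec(-np.radians(d*dphi)*Yp).as_matrix()@Rm))
    return out
E
python3 - <<'E'
from h import *
q=tipR(56)
rows([q]+rot("R",1.4,range(0,15),dphi=0)); print(rot("R",1.4,[0,13]))
E
```

```text
from [ 622.8 -106.9  152.5] t 16.08 F [-5.6  2.8 19. ]
1 0.42 0.03 0.17 -0.003 0.008 0.000; 1 0.00 0.00 0.00 0.000 0.000 0.000; 1 -0.23 0.00 0.14 0.000 0.000 0.000; 1 -0.45 0.00 0.29 0.000 0.000 0.000; 1 -0.68 0.00 0.45 0.000 0.000 0.000; 1 -0.90 0.00 0.60 0.000 0.000 0.000; 1 -1.11 0.00 0.76 0.000 0.000 0.000; 1 -1.33 0.00 0.93 0.000 0.000 0.000; 1 -1.54 0.00 1.09 0.000 0.000 0.000; 1 -1.75 0.00 1.26 0.000 0.000 0.000; 1 -1.95 0.00 1.44 0.000 0.000 0.000; 1 -2.15 0.00 1.62 0.000 0.000 0.000; 1 -2.35 0.01 1.80 0.000 0.000 0.000; 1 -2.55 0.01 1.98 0.000 0.000 0.000; 1 -2.74 0.01 2.17 0.000 0.000 0.000; 1 -2.93 0.01 2.36 0.000 0.000 0.000; 
[(array([ 622.77234456, -106.94916958,  152.5007708 ]), array([[-0.75171512,  0.03687864,  0.65845604],
       [ 0.02583437,  0.99931557, -0.02647605],
       [-0.65898177, -0.00289165, -0.75215335]])), (array([ 657.69924934, -108.17211066,  154.23659563]), array([[-0.75171512,  0.03687864,  0.65845604],
       [ 0.02583437,  0.99931557, -0.02647605],
       [-0.65898177, -0.00289165, -0.75215335]]))]
```

Emit:
step_arm --commands "1 -0.42 -0.03 -0.17 0 0 0;1 -0.65 -0.03 -0.03 0 0 0;1 -0.87 -0.03 0.12 0 0 0;1 -1.1 -0.03 0.28 0 0 0;1 -1.32 -0.03 0.43 0 0 0;1 -1.53 -0.03 0.59 0 0 0;1 -1.75 -0.03 0.76 0 0 0;1 -1.96 -0.03 0.92 0 0 0;1 -2.17 -0.03 1.09 0 0 0;1 -2.37 -0.03 1.27 0 0 0;1 -2.57 -0.03 1.45 0 0 0;1 -2.57 -0.03 1.45 0 0 0"

```text
time_s: 17.08
eef_pos: [651.8, -107.8, 157.4]
ee_rot: [0.351, 0.017, 0.936, -0.007]
force: [-1.9, 3.6, 15.4]
grip_width: 1.002
grip_force: 6.7
```

Run:
```python
from h import *
tilt("R",62)
save("wrist","l.png");print([(round(r["score"],2),r["xy"]) for r in spot_point("wrist","stamp")])
print(sense()["joints"].round(2))
rows(rot("R",1.4,range(1,6)))
```

```text
tilt [63.1 -0.5] fit 0.205 ['side', 'scene']
side [(0.86, [311.0, 157.0])]
scene [(0.7, [400.0, 150.0]), (0.69, [328.0, 162.0]), (0.44, [287.0, 203.0])]
[(0.98, [314.1, 71.0])]
[-0.43  0.44  1.74  0.76  0.38 -2.6 ]
from [ 651.5 -107.8  157.4] t 17.48 F [-1.1  4.  14.5]
1 -0.20 0.00 0.19 0.000 0.000 0.000; 1 -0.40 0.00 0.38 0.000 0.000 0.000; 1 -0.59 0.00 0.57 0.000 0.000 0.000; 1 -0.78 0.00 0.77 0.000 0.000 0.000; 1 -0.97 0.00 0.97 0.000 0.000 0.000;
```

View pics/l.png

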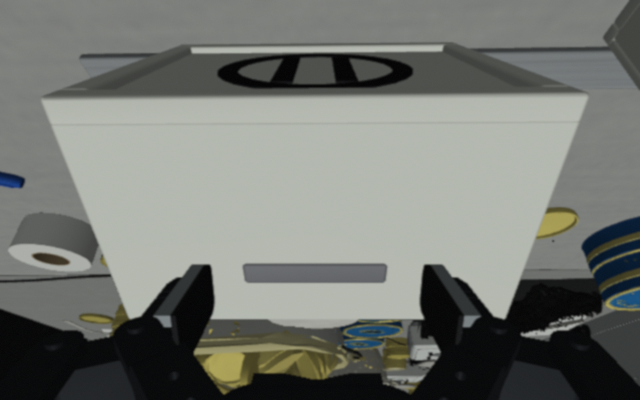

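The wrist view clearly shows the stamp, a ring with two bars at (315,71), so the right crate is the stamped one. I'll cross-check the tilt from the underside's edges at rows 97 and 46.

Run:
```python
from h import *
m=camera_model("wrist");K=np.array(m["mtx"]);Rm=R.from_quat(np.roll(m["rotation"],-1)).as_matrix()
def pt(u,v,w,W=170): 
    d=K[0,0]*W/w; return m["eye"]+Rm@(np.linalg.solve(K,[u,v,1])*d)
n=pt(316,97,540);f=pt(318,46,262);print(n.round(),f.round(),np.degrees(np.arctan2(n[2]-f[2],np.dot(f-n,Xp))),np.degrees(np.arcsin(n[2]/130)),np.linalg.norm(n-f))
rows([])
```

```text
[ 590. -106.  114.] [ 654. -108.   -6.] 61.91418769095978 61.56080780578382 136.55657786767975
from [ 651.5 -107.8  157.4] t 17.48 F [-1.1  4.  14.5]
```

Run:
```python
from h import *
out=[]
for k,d in enumerate(range(3,61,3)):
    (p,Rm),=rot("R",-0.5,[-d],dphi=.45); t=np.radians(62-d); g=3+k*1.2
    out.append((p+g*(-np.cos(t)*Xp+np.sin(t)*Z),Rm))
rows(out); print(out[-1][0],out[10][0])
```

```text
from [ 651.5 -107.8  157.4] t 17.48 F [-1.1  4.  14.5]
1 0.56 -0.00 -0.84 -0.000 0.024 -0.000; 1 1.21 -0.00 -1.48 -0.000 0.047 -0.000; 1 1.89 -0.00 -2.08 -0.000 0.071 -0.000; 1 2.61 -0.01 -2.65 -0.000 0.094 -0.000; 1 3.37 -0.01 -3.18 -0.000 0.118 -0.000; 1 4.15 -0.01 -3.66 -0.000 0.141 -0.000; 1 4.97 -0.01 -4.11 -0.000 0.165 -0.000; 1 5.82 -0.01 -4.51 -0.000 0.188 -0.000; 1 6.69 -0.01 -4.86 -0.000 0.212 -0.001; 1 7.59 -0.01 -5.17 -0.000 0.236 -0.001; 1 8.51 -0.01 -5.42 -0.000 0.259 -0.001; 1 9.44 -0.01 -5.63 -0.000 0.283 -0.001; 1 10.39 -0.01 -5.78 -0.000 0.306 -0.001; 1 11.35 -0.01 -5.89 -0.000 0.330 -0.001; 1 12.33 -0.01 -5.93 -0.000 0.353 -0.001; 1 13.31 -0.01 -5.93 -0.000 0.377 -0.001; 1 14.29 -0.01 -5.86 -0.000 0.401 -0.001; 1 15.27 -0.01 -5.75 -0.000 0.424 -0.001; 1 16.25 -0.01 -5.58 -0.000 0.448 -0.001; 1 17.22 -0.01 -5.35 -0.000 0.471 -0.001; 
[ 486.69856559 -102.02503304   84.39775932] [ 551.78894933 -104.30412718  142.30842831]
```

Emit:
step_arm --commands "1 0.3 0 -1.1 0 0.024 0;1 0.95 0 -1.75 0 0.047 0;1 1.65 0 -2.4 0 0.071 0;1 2.35 0 -2.95 0 0.094 0;1 3.1 0 -3.5 0 0.118 0;1 3.9 0 -3.95 0 0.141 0;1 4.7 0 -4.4 0 0.165 0;1 5.6 0 -4.8 0 0.188 0;1 6.45 0 -5.15 0 0.212 0;1 7.35 0 -5.45 0 0.236 0;1 8.25 0 -5.7 0 0.259 0;1 9.2 0 -5.9 0 0.283 0;1 10.15 0 -6.1 0 0.306 0;1 11.1 0 -6.2 0 0.33 0;1 12.1 0 -6.25 0 0.353 0;1 13.05 0 -6.25 0 0.377 0;1 14.05 0 -6.15 0 0.401 0;1 15 0 -6.05 0 0.424 0;1 16 0 -5.9 0 0.448 0;1 17 0 -6 0 0.471 0"

```text
time_s: 19.15
eef_pos: [481.2, -102.0, 87.8]
ee_rot: [0.119, 0.017, 0.993, -0.003]
force: [-0.1, 0.3, -0.5]
grip_width: 0.998
grip_force: 0.0
```

Run:
```python
from h import *
tilt("R",0); tilt("L",0)
print([(round(r["score"],2),np.round(ground("scene",r["xy"])[:2])) for r in spot_point("scene","crate_1")])
for psi in(-.035,):
  c=CR["R"]; far=c+65*Xp
  o=ori(0)
  ps=[far+45*Xp+[0,0,190]*1, far+45*Xp+[0,0,45]]
  s=sense()
  rows([(np.array([s["eef_pos"][0],-102,200]),ori(5)),(ps[0],o),(ps[1],o)]); print(ps)
```

```text
tilt [-2.2  3.2] fit 0.15 ['side', 'scene']
side [(0.9, [334.0, 195.0])]
scene [(0.98, [344.0, 193.0]), (0.66, [245.0, 299.0])]
tilt [-0.  -3.7] fit 0.028 ['side', 'scene']
side [(0.9, [335.0, 199.0]), (0.74, [314.0, 251.0])]
scene [(0.67, [342.0, 193.0])]
[(0.86, array([594., 157.])), (0.84, array([ 594., -114.]))]
from [ 481.9 -102.    88.9] t 19.8 F [ 0.1 -1.1  0.2]
1 -2.65 -0.02 -10.79 -0.002 0.154 0.000; 1 -22.77 0.02 -4.81 -0.002 0.241 -0.000; 1 -19.31 0.05 9.27 -0.002 0.241 -0.000; 
[array([ 691.43263188, -109.04921401,  190.        ]), array([ 691.43263188, -109.04921401,   45.        ])]
```

Both crates are flat. Now I'll go over the right crate and down behind its rail side.

Emit:
step_arm --commands "1 -0.9 0 -3.6 0 0.05 0;1 -1.8 0 -7.2 0 0.1 0;1 -2.65 0 -10.8 0 0.154 0;1 -6 0 -9.8 0 0.2 0;1 -10 0 -8.6 0 0.241 0;1 -14 0 -7.4 0 0.241 0;1 -18 0 -6.2 0 0.241 0;1 -22.8 0 -4.8 0 0.241 0;1 -22.8 0 -4.8 0 0.241 0;1 -21.8 0 -0.9 0 0.241 0;1 -20.9 0 3 0 0.241 0;1 -19.7 0 7.8 0 0.241 0;1 -19.7 0 7.8 0 0.241 0"

```text
time_s: 20.88
eef_pos: [688.2, -108.4, 52.0]
ee_rot: [-0.006, 0.018, 1.0, 0.001]
force: [-0.9, -0.6, -1.6]
grip_width: 0.998
grip_force: 0.0
```

Run:
```python
from h import *
for cam in("side","scene"):
    capture(cam);print([(round(r["score"],2),np.round(ground(cam,r["xy"])[:2])) for r in spot_point(cam,"crate_1")])
s=sense();p=s["eef_pos"]
rows([(np.array([x,-109+ (691-x)*.035,60]),ori(0)) for x in (670,650,600,560,530,520)])
```

```text
[(0.64, array([575., -97.])), (0.59, array([590., 145.]))]
[(0.89, array([593., 150.])), (0.84, array([ 590., -105.]))]
from [ 693.  -109.9   63.1] t 21.08 F [ 0.1 -0.2  0.3]
1 2.30 0.09 0.30 -0.003 0.004 -0.000; 1 4.30 0.09 0.29 -0.003 0.004 -0.000; 1 9.31 0.08 0.27 -0.003 0.004 -0.000; 1 13.31 0.08 0.26 -0.003 0.004 -0.000; 1 16.31 0.08 0.24 -0.003 0.004 -0.000; 1 17.31 0.08 0.24 -0.003 0.004 -0.000;
```

Emit:
step_arm --commands "1 1.2 0.1 0.1 0 0 0;1 2.4 0.1 0.1 0 0 0;1 3.2 0.1 0.1 0 0 0;1 4 0.1 0.1 0 0 0;1 4.8 0.1 0.1 0 0 0;1 5.6 0.1 0.1 0 0 0;1 6.5 0.1 0.1 0 0 0;1 7.4 0.1 0.1 0 0 0;1 8.3 0.1 0.1 0 0 0;1 9.2 0.1 0.1 0 0 0;1 10.1 0.1 0.1 0 0 0;1 11 0.1 0.1 0 0 0;1 11.9 0.1 0.1 0 0 0;1 12.8 0.1 0.1 0 0 0;1 13.7 0.1 0.1 0 0 0;1 14.6 0.1 0.1 0 0 0;1 15.5 0.1 0.1 0 0 0;1 16.2 0.1 0.1 0 0 0;1 16.7 0.1 0.1 0 0 0;1 16.7 0.1 0.1 0 0 0"

```text
time_s: 22.75
eef_pos: [525.5, -103.1, 61.2]
ee_rot: [0.002, 0.018, 1.0, -0.002]
force: [-1.3, -0.8, 10.2]
grip_width: 1.003
grip_force: 0.0
```

```bash
cat > m.py <<'E'
from h import *
rows([])
# flat pose fit, right crate
ms=[]
for cam in("side","scene"):
    save(cam,f"m_{cam}.png")
    print([(round(r["score"],2),np.round(ground(cam,r["xy"])[:2])) for r in spot_point(cam,"crate_1")])
    u=proj(cam,[445,-100,50])
    for r in trace(cam,"crate_1"):
        if np.hypot(r["rect"][0]-u[0],r["rect"][1]-u[1])<35: ms.append((cam,r["mask"].astype(np.uint8)));break
def f(q):
    s=0;t=q[2]/100
    for cam,m in ms:
        P=[proj(cam,[q[0]+a*np.cos(t)-b*np.sin(t),q[1]+a*np.sin(t)+b*np.cos(t),z]) for a in(-65,65) for b in(-85,85) for z in(0,100)]
        M=np.zeros((1600,2560),np.uint8);cv2.fillConvexPoly(M,cv2.convexHull((np.array(P)*4+2).astype(np.int32)),1)
        m4=cv2.resize(m,(2560,1600),interpolation=0);s+=1-(M&m4).sum()/(M|m4).sum()
    return s/max(len(ms),1)
o=minimize(f,[445,-100,-4],method="Nelder-Mead",options=dict(initial_simplex=[[445,-100,-4],[455,-100,-4],[445,-90,-4],[445,-100,2]],xatol=.2,fatol=1e-4))
print("crate",o.x.round(1),round(o.fun,3),len(ms))
im=capture("scene").astype(int)
# dark line pixels, projected to the table: fit
d=(im.max(2)<60);v,u=np.nonzero(d);G=np.array([ground("scene",(a,b))[:2] for a,b in zip(u,v)])
k=(abs(G[:,0]-(443+.083*G[:,1]))<25)&(abs(G[:,1])<310);G=G[k]
for lo in range(-300,300,75):
    g=G[(G[:,1]>=lo)&(G[:,1]<lo+75)]
    if len(g): print(lo,len(g),g[:,0].min().round(),g[:,0].mean().round(1),g[:,0].max().round())
E
python3 m.py
```

```text
from [ 525.5 -103.1   61.2] t 22.75 F [-1.3 -0.8 10.2]

[(0.56, array([ 445., -104.])), (0.55, array([585., 153.])), (0.18, array([390., -98.]))]
[(0.79, array([ 459., -102.])), (0.79, array([585., 152.]))]
crate [447.3 -99.2  -3. ] 0.034 2Traceback (most recent call last):
  File "m.py", line 22, in <module>
    d=(im.max(2)<60);v,u=np.nonzero(d);G=np.array([ground("scene",(a,b))[:2] for a,b in zip(u,v)])
                                                   ~~~~~~^^^^^^^^^^^^^^^
  File "h.py", line 5, in ground
    m=camera_model(cam);K=np.array(m["mtx"]);Rm=R.from_quat(np.roll(m["rotation"],-1)).as_matrix();e=np.array(m["eye"])
ValueError: time passes only in moves, steps and waits
```

Run:
```python
from h import *
im=cv2.imread("pics/a.png").astype(int);m=camera_model("scene");K=np.array(m["mtx"]);Rm=R.from_quat(np.roll(m["rotation"],-1)).as_matrix();e=np.array(m["eye"])
v,u=np.nonzero(im.max(2)<70);d=Rm@np.linalg.solve(K,np.stack([u,v,np.ones(len(u))]));G=(e[:,None]-d*e[2]/d[2])[:2].T
G=G[(abs(G[:,0]-(443+.083*G[:,1]))<30)&(abs(G[:,1])<310)]
for lo in range(-300,300,100):
    g=G[(G[:,1]>=lo)&(G[:,1]<lo+100)]; print(lo,len(g),g[:,0].min().round(),g[:,0].mean().round(1),g[:,0].max().round())
print(np.polyfit(G[:,1],G[:,0],1))
```

```text
-300 118 411.0 423.3 435.0
-200 131 420.0 431.6 444.0
-100 152 427.0 439.2 451.0
0 172 435.0 447.1 459.0
100 186 443.0 455.3 467.0
200 213 451.0 463.3 475.0
[7.96096570e-02 4.43207307e+02]
```

Emit:
step_arm --commands "1 0 0 -0.6 0 0 0;1 0.4 0 -0.6 0 0 0;1 0.8 0 -0.6 0 0 0;1 1.2 0 -0.6 0 0 0;1 1.2 0 -0.6 0 0 0;1 1.2 0 -0.6 0 0 0;1 0.2 0 -0.6 0 0 0;1 -2.5 0 -0.6 0 0 0;1 -4 0 -0.6 0 0 0;1 -4 0 -0.6 0 0 0;1 -4 0 -4 0 0 0;1 -4 0 -8 0 0 0;1 -4 0 -12 0 0 0;1 -4 0 -15 0 0 0;1 -4 0 -15 0 0 0;1 -4 0 -15 0 0 0"

```text
time_s: 24.43
eef_pos: [564.3, -103.7, 209.9]
ee_rot: [0.0, 0.018, 1.0, -0.001]
force: [0.6, 0.4, -0.6]
grip_width: 1.002
grip_force: 0.0
```

```bash
sed -i '/^im=capture/,$d' m.py; python3 m.py; python3 -c "
from h import *
tilt('L',0);capture('scene')
for l in('jar','gold_tin','roll'): print(l,[(round(r['score'],2),np.round(ground('scene',r['xy'])[:2])) for r in spot_point('scene',l)[:1]])"
```

```text
from [ 564.3 -103.7  209.9] t 24.43 F [ 0.6  0.4 -0.6]

[(0.83, array([434., -91.])), (0.8, array([591., 141.]))]
[(0.81, array([ 449., -104.])), (0.71, array([590., 152.]))]
crate [ 436.1 -100.    -4.5] 0.036 2
tilt [-1.  -1.9] fit 0.026 ['side', 'scene']
side [(0.73, [385.0, 203.0])]
scene [(0.57, [384.0, 212.0]), (0.31, [304.0, 251.0])]
jar []
gold_tin [(0.6, array([582., 352.]))]
roll [(0.67, array([ 589., -384.]))]
```

The stamped crate's centre is at x = 436 and the line there is at 435. The other crate stands at the rail, the tin and roll haven't moved, and the hand is clear. Handing in.

```bash
python3 -c "
from rig import *
print(finish_job())"
```

```text
the job is handed in; nothing more can be done
None
```

I tipped the left crate to about 64° and the right to about 62°, found the stamp under the right one, pushed it flat to within about 1 mm of the dispatch line's centre line, and handed in at about 25 s (no verdict was returned); the left crate is back at the rail, and the tin and roll didn't move, but the jar wasn't detected in the last check, and the fingers jammed once at 67 N while lowering the left crate.

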